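# Shim the rocking block heater

## Task

The white block heater rocks because one of its four feet has lost its rubber pad and hangs clear of the bench. Push the loose light grey wedge along the bench, thin end first, under that short foot until it is snug and the heater stands level and firm, then press down firmly on the top corner of the heater above that foot to check that it no longer rocks, and take the hand away. Only push and press: do not pick up the wedge, do not shift, lift or tip the heater, and leave the things around it where they are.

Things in the scene. Friction and masses are not known exactly. Their poses are not given: they have to be found in the camera images.
- heater: White block heater, 1.8 kg, loose: housing 180 (x) x 146 (y) mm, flat top at z 92 mm; tube block (100 x 90 mm, centre -18, -12 mm) in it, tubes to z 134 mm. Origin at bench level under its middle; x to its rear, y to its left. Feet under ears (radius 16 mm) at x +-85, y +-95 mm: three of rubber, the short one at +85, +95. Stands level; about 3 N on the corner over the short foot rocks it 3 deg.
- short_foot: The short foot, part of the heater: a bare domed steel foot, 18 mm across, its tip rounded to a 10 mm radius, under the heater's rear left ear. Origin at its lowest point, 6 mm above the bench while the heater is level; axes as the heater's.
- wedge: Light grey plastic wedge, 35 g, 90 mm long (x), 36 mm wide (y), flat underneath, 1.5 mm thick at the thin end (+x) rising evenly to 13.5 mm at the upright butt face (-x). Origin: middle of its underside. Starts left of the heater, thin end roughly towards the foot. Meets the foot when that is at wedge x = +10 mm and within 2 mm resists with 2 to 4 N: snug. From 5 to 7 N it shoves the heater along.
- corner (a point): Point on the flat housing top at the corner above the short foot, 92 mm above the bench: the place to press, with some 5 to 15 N. Free flat top for at least 15 mm around it, and the housing's edges lie 18 mm away on both outer sides.
- tube_rack: Bystander: low red rack with microtubes, 90 x 70 x 38 mm (tubes to 43 mm), left of the heater by its front left foot. Origin under its middle.
- timer: Bystander: white timer lying flat, 62 x 62 x 18 mm, on the other side of the wedge. Origin under its middle.
- bottle: Bystander: reagent bottle, 72 mm across, 140 mm high, to the right of the heater. Origin under its middle.
- tip_box: Bystander: pipette tip box, 90 x 126 x 62 mm, to the right of the heater. Origin under its middle.
Things that resemble listed ones, but are neither listed nor needed, are in the scene too. What is shaped like the wedge but green or purple is not meant.

How it is judged (in metres and radians):
On the way, in this order (a step that is already met when the one before it is completed fails the run):
1. the wedge is under the short foot and bears on it, the heater level (contact force between short_foot and wedge above 0.5 N and angle between heater's own z axis and vertical below 0.009 rad and y of short_foot in the frame of wedge between -0.015 and 0.015 m and x of short_foot in the frame of wedge between -0.02 and 0.04 m), for 0.2 s.
2. the hand presses down on the top corner above the short foot and the heater does not rock (contact force between the fingers and heater above 3 N and horizontal distance between the grasp point and corner below 0.05 m and height (world z) of the grasp point above 0.095 m and contact force between short_foot and wedge above 0.5 N and angle between heater's own z axis and vertical below 0.011 rad), for 0.2 s.
At the end, for the whole second after the job is handed in: The wedge lies flat on the bench under the short foot (foot within 15 mm of its middle line) and carries it (over 0.3 N), the heater is level within 0.4 degrees and within 15 mm of where it stood, everything at rest (contact force between short_foot and wedge above 0.3 N and angle between heater's own z axis and vertical below 0.007 rad and distance of heater from where it was at the start of the episode below 0.015 m and height (world z) of wedge below 0.004 m and angle between wedge's own z axis and vertical below 0.05 rad and linear speed of each of heater, wedge below 0.01 m/s and y of short_foot in the frame of wedge between -0.015 and 0.015 m and x of short_foot in the frame of wedge between -0.02 and 0.04 m); the robot touches nothing.
It fails at once if the wedge is lifted off the bench or turned over (height (world z) of wedge above 0.012 m or angle between wedge's own z axis and vertical above 0.35 rad).
It fails at once if the heater is lifted, tipped or shifted more than 20 mm (height (world z) of heater above 0.012 m or angle between heater's own z axis and vertical above 0.09 rad or distance of heater from where it was at the start of the episode above 0.02 m).
It fails at once if one of the things around (tube rack, timer, bottle, tip box) is displaced by more than 25 mm or lifted (distance of any of tube_rack, timer, bottle, tip_box from where it was at the start of the episode above 0.025 m).
It also fails if it takes over 72 s, if anything falls off the work surface, if the arm or the gripper's body presses on something with over 40 N, if the wrist force passes 120 N, or if a joint passes its speed limit or range.

## Robot

A 6-joint arm with a two-finger parallel gripper is mounted at the origin on the work surface. World frame = base frame: x ahead of the robot, y to its left, z up, the work surface at z = 0. Lengths are in mm, angles in degrees, forces in N, time in s.
With the tool pointing down it reaches from about 275 to 825 mm from the base axis. Payload 5.2 kg.
Tool frame: the origin (TCP) lies midway between the tips of the shut fingers; the grasp point (between the pads) lies 19 mm behind it; z points along the fingers, y is the direction in which the jaws open and shut (so a half turn about z gives the same grasp; the last joint's range is limited). The gripper opens to 93 mm and grips with 3 to 60 N. Pads are 15 mm wide; open, the fingers measure 128 mm over their backs; the gripper's body (75 mm by 188 mm) begins 65 mm behind the grasp point.
Start: joints at [55.015, 14.817, 87.949, -0, 77.235, -11.62], TCP at [218.104, 504.911, 218.653] pointing down, gripper open.
Joint ranges: [-179.93, 179.93], [-52.35, 119.4], [10.71, 147.94], [-69.91, 249.91], [12.55, 155.21], [-178.61, 178.61]. Speed limits (degrees/s): [147.25, 147.25, 180, 180, 180, 180].

## Interface

Orientations are given as [roll, pitch, yaw] about the fixed x, y, z axes, in that order (R = Rz(yaw) Ry(pitch) Rx(roll)).
In Python, from rig import bot gives the robot as it stands.
- The arm moves only by the tool apply_moves, never from a script. Its argument "plan" is a list of rows, each an object of numbers: "x", "y", "z": the shift along the tool's x, y, z as a fraction of full scale; "rx", "ry", "rz": the turn, a rotation vector about the tool's x, y, z as a fraction of full scale. A call has exactly 10 rows; each row shifts and turns the pose as measured when the row begins, along the tool's axes as they then stand; what a row does not reach is not made up. Full scale, the value 1, is 3 cm for a shift and 1.5 rad for a turn. A row lasts 1/8 s, in which the tool goes at most 62.5 mm and 10.7 degrees, less where a joint would pass 70% of its speed; a pose out of reach is approached as far as the arm can. A call with a number of a shift or a turn outside -1 to 1 is refused whole. A call with a gripper value outside its range is refused whole. "fingers" is the finger opening in mm, from 0 to 93, set as the call begins (left out, the last holds). The fingers move at their own pace and stop on an object; the grip force is fixed at half the most. Time passes only in rows, so rows that do not move let the fingers close, or fill a call up. It gives the time, the measured TCP pose, the force and the opening at its end, in the units of the state.
- bot.read_state(): the state, without advancing time (a new reading comes with each control period).
- bot.read_camera(name): name is "scene" or "top" or "wrist"; returns a dict with "frame" (420x560x3 uint8, red, green, blue), "fx", "fy", "cx", "cy" (pixels), "k1" (the pictures are not rectified: a ray, as slopes to the right and down, at radius r is drawn at 1 + k1 r^2 times it, then the intrinsics apply), "rvec" (rotation vector, rad) and "tvec" (3), from world to camera coordinates, as OpenCV has them; the wrist camera has in their place "hand_eye" (4x4, takes a point from camera to tool coordinates, whose origin is the TCP and whose axes are the flange's). Camera axes: x right, y down, z forward; pixel columns grow to the right and rows downward; lengths in mm; the calibration is good to about 2 mm. A picture is of the moment at which its call begins: read the wrist's pose just before it. There is no depth.
- bot.finish_job(): hands the job in, once; it reports no verdict.
Trained networks look in a picture, given as the dict that the camera call returned (one of the last four; its "shot" number tells which), for a name from the list of things; names that differ only in an ending like _2 or _b are one class to them, and where a whole thing is asked for, a point or a joint stands for the part that bears it (a point fixed in the world has none). Each returns a list of dicts, best first, with "confidence" (0 to 1); they miss things now and then, are a little off and sometimes report something else, mostly with a low value. They report only what shows in the picture. A call takes as long as a camera call. They do not tell look-alikes from the thing itself.
- bot.search_frame(picture, target): "extent" ([left, top, right, bottom] as shares, 0 to 1, of the picture: columns of its width, rows of its height, round what is visible of it).
- bot.cut_out(picture, target): "region" (420x560 bool, what is visible of it) and "extent" ([left, top, right, bottom] as shares, 0 to 1, of the picture: columns of its width, rows of its height, round what is visible of it).
- bot.spot_point(picture, target): "centre" ([row, column] as shares, 0 to 1, of the picture: columns of its width, rows of its height: a listed point, or the origin of a listed thing).
The state is a dict: "clock": time; "joint_positions": joint angles; "qvel": joint speeds; "tau": joint torques, N m; "position": TCP position; "eef_rot": TCP orientation; "wrist_force": force on the tool from outside, world axes, zero at the start; "moment": the same for the moment, N m; "width": finger opening in mm.
Only numpy, scipy, OpenCV 4.12 (cv2) and the standard library are available. Lean on these libraries where they do the work, as an engineer would, in place of code of your own. Each camera call takes 0.05 s, during which the arm holds its last target.

## Working session

There is one attempt and no reset: what is moved stays moved. The work goes in short steps, Python scripts to look and compute and a tool call to move; the robot and the scene stay as the last step left them, time stands still between calls to the robot, and variables do not carry over. Pictures are saved under pics/ and viewed, and the job is handed in when it is done.

Besides the shell and the picture viewer there is one more tool, called after ">>>" as name(argument=value, ...), one argument or row to a line, values as JSON. apply_moves: Moves the arm, as the interface text tells. Shift numbers are shares of 3 cm and turn numbers shares of 1.5 rad, none past 1 either way. Its arguments: {"type":"object","properties":{"plan":{"type":"array","items":{"type":"object","properties":{"x":{"type":"number","minimum":-1,"maximum":1},"y":{"type":"number","minimum":-1,"maximum":1},"z":{"type":"number","minimum":-1,"maximum":1},"rx":{"type":"number","minimum":-1,"maximum":1},"ry":{"type":"number","minimum":-1,"maximum":1},"rz":{"type":"number","minimum":-1,"maximum":1}}}},"fingers":{"type":"number"}},"required":["plan"]}

```bash
ls; mkdir -p pics; cat > h.py <<'E'
import numpy as np, cv2
from rig import bot
def save(p,n): cv2.imwrite('pics/'+n+'.png',cv2.cvtColor(p['frame'],cv2.COLOR_RGB2BGR))
def crop(p,n,x0,y0,x1,y1,s):
    im=cv2.cvtColor(p['frame'],cv2.COLOR_RGB2BGR)[y0:y1,x0:x1]
    cv2.imwrite('pics/'+n+'.png',cv2.resize(im,None,fx=s,fy=s,interpolation=cv2.INTER_CUBIC))
def K(p): return np.array([[p['fx'],0,p['cx']],[0,p['fy'],p['cy']],[0,0,1.]])
def D(p): return np.array([p['k1'],0,0,0,0.])
def pix2world(p,u,v,z=0):
    n=cv2.undistortPoints(np.array([[[u,v]]],float),K(p),D(p))[0,0]
    R=cv2.Rodrigues(np.array(p['rvec'],float))[0]; t=np.array(p['tvec'],float).ravel()
    c=-R.T@t; d=R.T@np.array([n[0],n[1],1]); return c+d*(z-c[2])/d[2]
def proj(p,P):
    return cv2.projectPoints(np.array(P,float).reshape(-1,1,3),np.array(p['rvec'],float),np.array(p['tvec'],float),K(p),D(p))[0].reshape(-1,2)
E
python3 - <<'E'
from h import *
print(bot.read_state())
for n in ['scene','top','wrist']:
    p=bot.read_camera(n); save(p,n+'0')
    print(n,{k:v for k,v in p.items() if k!='frame'})
    for t in ['heater','wedge','short_foot','corner','timer','tube_rack']:
        print(t,[(r['confidence'],[round(a*b) for a,b in zip(r['centre'],(420,560))]) for r in bot.spot_point(p,t)])
E
```

```text
pics
{'clock': 0.0, 'joint_positions': array([ 5.50154253e+01,  1.48606748e+01,  8.80111599e+01,  6.24427520e-04,
        7.72344677e+01, -1.16204229e+01]), 'qvel': array([-0.02948581, -0.02054429,  0.06381066,  0.0404441 , -0.09444043,
       -0.08145691]), 'tau': array([ 3.59635760e-05, -4.37315404e+01, -2.83995706e+01,  7.19837705e-02,
        4.15705482e-02, -1.58155858e-04]), 'position': array([217.77675205, 504.450731  , 217.80384196]), 'eef_rot': array([-1.79895999e+02, -2.20084352e-02,  1.56635690e+02]), 'wrist_force': array([ 0.53408721,  0.43371154, -0.09603714]), 'moment': array([-0.03720713,  0.02525575,  0.08309136]), 'width': 92.91054240025446}
scene {'fx': 429.69305406591747, 'fy': 429.69305406591747, 'cx': 277.5823557311848, 'cy': 208.87664467716658, 'k1': -0.10725959540664871, 'rvec': array([ 1.50237531,  2.26849591, -0.67878333]), 'tvec': array([ 286.78162023, -317.92491712, 1198.48664831]), 'shot': 1}
heater [(0.84, [210, 266])]
wedge [(0.94, [199, 430]), (0.87, [249, 347]), (0.83, [322, 410]), (0.79, [298, 282]), (0.64, [258, 421])]
short_foot [(0.57, [177, 185])]
[... 464 characters left out ...]
9, [182, 143])]
short_foot []
corner []
timer [(0.78, [170, 196])]
tube_rack [(0.78, [305, 222])]
wrist {'fx': 369.4230412258606, 'fy': 369.4230412258606, 'cx': 284.0466358944542, 'cy': 207.19250811595842, 'k1': -0.05347333753841791, 'hand_eye': array([[ 4.86423275e-04, -9.53147336e-01, -3.02506066e-01,
         8.49632583e+01],
       [ 9.99999097e-01,  8.47059601e-05,  1.34108245e-03,
         3.15128679e-01],
       [-1.25262509e-03, -3.02506445e-01,  9.53146516e-01,
        -1.65426764e+02],
       [ 0.00000000e+00,  0.00000000e+00,  0.00000000e+00,
         1.00000000e+00]]), 'shot': 3}
heater []
wedge [(0.79, [417, 162]), (0.75, [324, 89])]
short_foot []
corner []
timer []
tube_rack []
```

View pics/scene0.png

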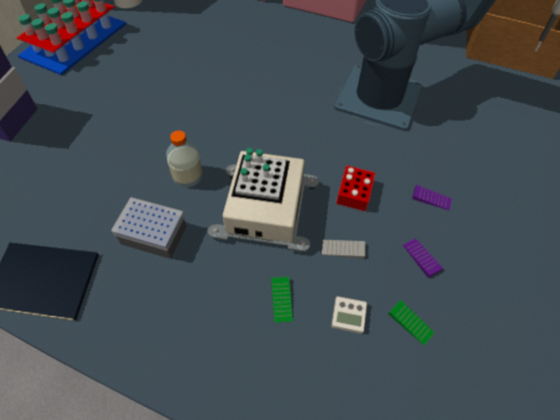

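View pics/top0.png

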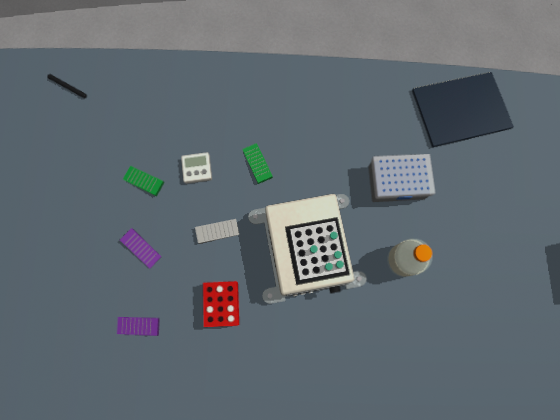

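View pics/wrist0.png

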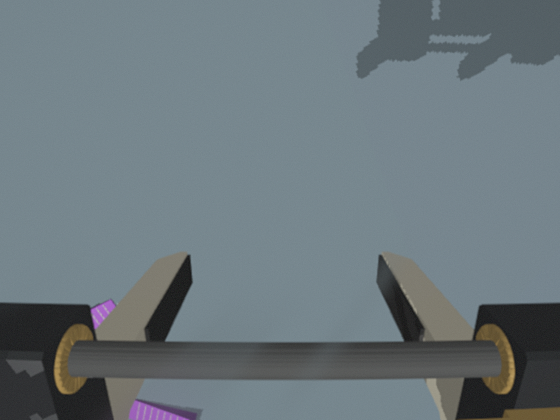

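Top view: the light grey wedge is at (217,231), between the timer (196,168), the red rack (222,305) and the heater's rear left ear (258,215). The green and purple ones at (258,163), (144,181), (140,248), (138,327) are look-alikes. I'll confirm with crops.

```bash
python3 - <<'E'
from h import *
p=bot.read_camera('top'); crop(p,'tc',170,140,380,310,3.8); q=bot.read_camera('scene'); crop(q,'sc',200,130,400,290,4)
for a in (p,q):
    for r in bot.cut_out(a,'wedge'):
        m=r['region'].astype(np.uint8); ys,xs=np.nonzero(m); col=a['frame'][ys,xs].mean(0)
        if col.std()<15:
            c=max(cv2.findContours(m,0,1)[0],key=cv2.contourArea)
            print(r['confidence'],col.round(),len(xs)); b=cv2.boxPoints(cv2.minAreaRect(c))
            for u,v in b: print((u,v),pix2world(a,u,v,0).round(1),pix2world(a,u,v,13.5).round(1))
    for t in ['heater','short_foot','corner']:
        print(t,[(r['confidence'],r['centre'][1]*560,r['centre'][0]*420) for r in bot.spot_point(a,t)])
E
```

```text
0.69 [162. 161. 156.] 706
(np.float32(193.97127), np.float32(226.58711)) [513.2 106.9   0. ] [510.9 104.3  13.5]
(np.float32(234.91582), np.float32(217.34157)) [538.6  18.6   0. ] [536.   17.3  13.5]
(np.float32(238.78316), np.float32(234.4683)) [501.1   7.5   0. ] [499.    6.4  13.5]
(np.float32(197.83861), np.float32(243.71385)) [476.   95.1   0. ] [474.3  92.7  13.5]
0.19 [150. 152. 142.] 8017
(np.float32(246.33838), np.float32(208.62358)) [559.4  -5.1   0. ] [556.5  -6.1  13.5]
(np.float32(349.63852), np.float32(190.31725)) [ 613.4 -232.2    0. ] [ 609.7 -229.9   13.5]
(np.float32(366.74432), np.float32(286.84277)) [ 402.2 -273.1    0. ] [ 401.5 -270.3   13.5]
(np.float32(263.44418), np.float32(305.1491)) [353.  -54.6   0. ] [353.  -54.9  13.5]
heater [(0.82, 308.728, 244.81799999999998), (0.65, 222.208, 302.484)]
short_foot []
corner [(0.78, 273.112, 211.89)]
0.9 [139. 137. 130.] 695
(np.float32(321.1726), np.float32(255.41151)) [540.5  15.9   0. ] [547.7  17.   13.5]
(np.float32(322.3142), np.float32(238.28763)) [499.7   4.1   0. ] [507.6   5.4  13.5]
(np.float32(364.9912), np.float32(241.13277)) [469.7  92.9   0. ] [478.1  92.7  13.5]
(np.float32(363.8496), np.float32(258.25665)) [511.2 102.5   0. ] [518.9 102.2  13.5]
0.2 [162. 161. 145.] 969
(np.float32(331.60117), np.float32(328.0925)) [682.7  88.3   0. ] [687.6  88.2  13.5]
(np.float32(336.45663), np.float32(296.53183)) [616.7  76.    0. ] [622.7  76.1  13.5]
(np.float32(367.4913), np.float32(301.30637)) [602.3 137.4   0. ] [608.5 136.5  13.5]
(np.float32(362.63583), np.float32(332.86703)) [668.7 147.3   0. ] [673.8 146.3  13.5]
heater [(0.78, 262.584, 212.184), (0.38, 185.416, 177.786)]
short_foot []
corner [(0.62, 287.896, 216.59400000000002)]
```

View pics/tc.png

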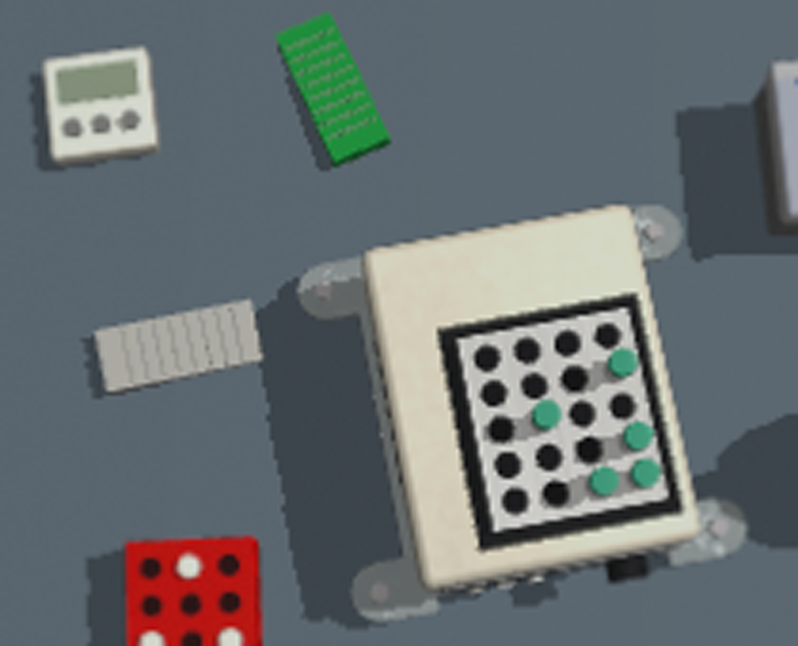

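View pics/sc.png

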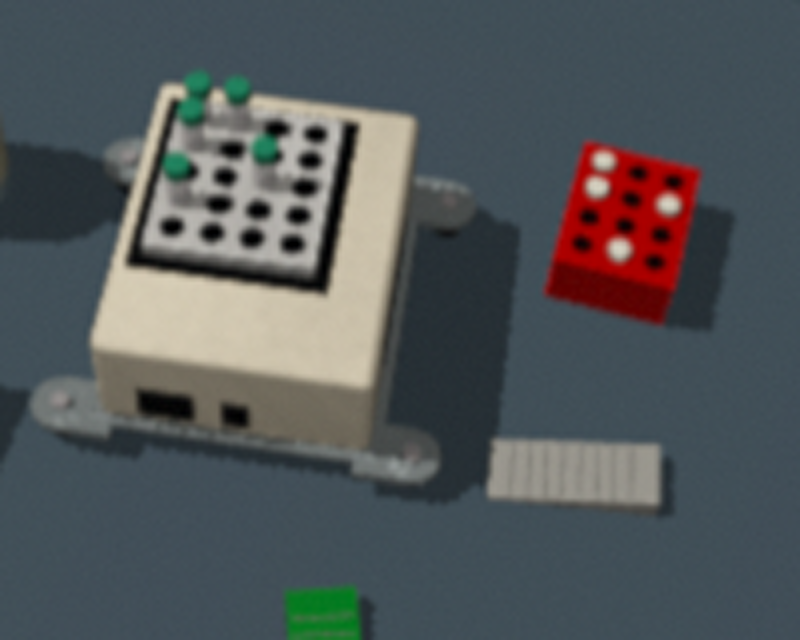

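```bash
cat > fit.py <<'E'
from h import *
from scipy.optimize import least_squares
def fit(pairs,x0):
    # pairs: list of (cam, model Nx3, pix Nx2)
    def T(x,M):
        c,s=np.cos(x[2]),np.sin(x[2]); M=np.array(M,float)
        return np.c_[c*M[:,0]-s*M[:,1]+x[0],s*M[:,0]+c*M[:,1]+x[1],M[:,2]]
    f=lambda x:np.concatenate([(proj(p,T(x,M))-np.array(px)).ravel() for p,M,px in pairs])
    r=least_squares(f,x0,x_scale=[10,10,.1],loss='soft_l1')
    return r.x,f(r.x).reshape(-1,2),T
E
python3 - <<'E'
from fit import *
p=bot.read_camera('top'); q=bot.read_camera('scene')
tc=lambda L:np.array(L)/3.8+[170,140]-.4; sc=lambda L:np.array(L)/4+[200,130]-.4
H=[(90,73,92),(90,-73,92),(-90,-73,92),(-90,73,92)]
ht=tc([(366,250),(632,206),(699,530),(428,588)]); hs=sc([(372,390),(92,346),(165,83),(417,116)])
for pr in ([(p,H,ht),(q,H,hs)],[(p,H,ht)],[(q,H,hs)]):
    x,r,T=fit(pr,[480,-100,.1]); print('heater',x[:2].round(1),np.degrees(x[2]).round(1),np.abs(r).max().round(2)); print(T(x,[(85,95,6),(72,55,92)]).round(1))
W=[(-45,-18,13.5),(45,-18,1.5),(45,18,1.5),(-45,18,13.5)]
# wedge x -> -y world ; wedge y -> +x world
wt=tc([(107,391),(262,357),(250,300),(96,330)]); ws=sc([(661,444),(488,438),(487,498),(660,506)])
for pr in ([(p,W,wt),(q,W,ws)],[(p,W,wt)],[(q,W,ws)]):
    x,r,T=fit(pr,[505,55,-1.5]); print('wedge',x[:2].round(1),np.degrees(x[2]).round(1),np.abs(r).max().round(2))
E
```

```text
heater [ 480.3 -139.7] 13.5 2.58
[[540.7 -27.5   6. ]
 [537.4 -69.4  92. ]]
heater [ 479.1 -140.1] 13.6 2.28
[[539.3 -27.8   6. ]
 [536.1 -69.7  92. ]]
heater [ 481.5 -139.4] 13.3 1.57
[[542.4 -27.5   6. ]
 [539.  -69.4  92. ]]
wedge [507.2  54.3] -73.7 1.17
wedge [506.7  55.2] -73.7 0.48
wedge [507.9  53.4] -73.7 0.67
```

```bash
cat > go.py <<'E'
from h import *
from scipy.spatial.transform import Rotation as Ro
import sys
def rel(g,gy=None):
    s=bot.read_state(); R=Ro.from_euler('xyz',s['eef_rot'],degrees=True)
    d=R.inv().apply(np.array(g,float)-s['position'])/30
    print('t',round(s['clock'],2),'pos',s['position'].round(1),'rot',s['eef_rot'].round(2),'F',s['wrist_force'].round(2),'w',round(s['width'],1))
    print('shift total (units)',d.round(2))
    if gy is not None:
        G=Ro.from_euler('xyz',[180,0,gy],degrees=True); print('turn total units',((R.inv()*G).as_rotvec()/1.5).round(3))
if __name__=='__main__': rel([float(a) for a in sys.argv[1:4]],float(sys.argv[4]) if len(sys.argv)>4 else None)
E
python3 go.py 485 129 150 106.3
```

```text
t 1.65 pos [218.1 504.9 218.7] rot [180.     0.   156.63] F [-0.65  0.95  0.31] w 92.8
shift total (units) [-13.14  -7.97   2.29]
turn total units [ 0.    -0.     0.586]
```

>>> apply_moves(
  plan=[
    {"x": -0.95,"y": -0.58,"z": 0.1},
    {"x": -0.95,"y": -0.58,"z": 0.1},
    {"x": -0.95,"y": -0.58,"z": 0.1},
    {"x": -0.95,"y": -0.58,"z": 0.1},
    {"x": -0.95,"y": -0.58,"z": 0.1},
    {"x": -0.95,"y": -0.58,"z": 0.1},
    {"x": -0.95,"y": -0.58,"z": 0.1},
    {"x": -0.95,"y": -0.58,"z": 0.1},
    {"x": -0.95,"y": -0.58,"z": 0.1},
    {"x": -0.95,"y": -0.58,"z": 0.1},
  ],
  fingers=16,
)

```text
schema error: expected keys x, y, z, rx, ry, rz
```

>>> apply_moves(
  plan=[
    {"rz": 0.115},
    {"rz": 0.115},
    {"rz": 0.115},
    {"rz": 0.115},
    {"rz": 0.115},
    {},
    {},
    {},
    {},
    {},
  ],
)

```text
schema error: expected keys x, y, z, rx, ry, rz
```

```bash
python3 go.py 485 129 60 106.3
```

```text
t 1.65 pos [218.1 504.9 218.7] rot [180.     0.   156.63] F [-0.65  0.95  0.31] w 92.8
shift total (units) [-13.14  -7.97   5.29]
turn total units [ 0.    -0.     0.586]
```

>>> apply_moves(
  plan=[
    {"x": -0.95,"y": -0.58,"z": 0.1,"rx": 0,"ry": 0,"rz": 0},
    {"x": -0.95,"y": -0.58,"z": 0.1,"rx": 0,"ry": 0,"rz": 0},
    {"x": -0.95,"y": -0.58,"z": 0.1,"rx": 0,"ry": 0,"rz": 0},
    {"x": -0.95,"y": -0.58,"z": 0.1,"rx": 0,"ry": 0,"rz": 0},
    {"x": -0.95,"y": -0.58,"z": 0.1,"rx": 0,"ry": 0,"rz": 0},
    {"x": -0.95,"y": -0.58,"z": 0.1,"rx": 0,"ry": 0,"rz": 0},
    {"x": -0.95,"y": -0.58,"z": 0.1,"rx": 0,"ry": 0,"rz": 0},
    {"x": -0.95,"y": -0.58,"z": 0.1,"rx": 0,"ry": 0,"rz": 0},
    {"x": -0.95,"y": -0.58,"z": 0.1,"rx": 0,"ry": 0,"rz": 0},
    {"x": -0.95,"y": -0.58,"z": 0.1,"rx": 0,"ry": 0,"rz": 0},
  ],
  fingers=16,
)

```text
clock: 2.9
position: [416.3, 226.5, 188.7]
eef_rot: [179.8, 0.1, 156.9]
wrist_force: [0.2, -0.1, -1.4]
width: 16.1
```

>>> apply_moves(
  plan=[
    {"x": 0,"y": 0,"z": 0,"rx": 0,"ry": 0,"rz": 0.115},
    {"x": 0,"y": 0,"z": 0,"rx": 0,"ry": 0,"rz": 0.115},
    {"x": 0,"y": 0,"z": 0,"rx": 0,"ry": 0,"rz": 0.115},
    {"x": 0,"y": 0,"z": 0,"rx": 0,"ry": 0,"rz": 0.115},
    {"x": 0,"y": 0,"z": 0,"rx": 0,"ry": 0,"rz": 0.115},
    {"x": 0,"y": 0,"z": 0,"rx": 0,"ry": 0,"rz": 0},
    {"x": 0,"y": 0,"z": 0,"rx": 0,"ry": 0,"rz": 0},
    {"x": 0,"y": 0,"z": 0,"rx": 0,"ry": 0,"rz": 0},
    {"x": 0,"y": 0,"z": 0,"rx": 0,"ry": 0,"rz": 0},
    {"x": 0,"y": 0,"z": 0,"rx": 0,"ry": 0,"rz": 0},
  ],
)

```text
clock: 4.15
position: [418.3, 223.7, 188.9]
eef_rot: [179.7, -0.1, 106.2]
wrist_force: [-0.3, 0.2, 0.4]
width: 16.1
```

```bash
python3 go.py 485 129 60 106.3
```

```text
t 4.15 pos [418.3 223.7 188.9] rot [ 1.7973e+02 -6.0000e-02  1.0617e+02] F [-0.33  0.21  0.37] w 16.1
shift total (units) [-3.66  1.24  4.3 ]
turn total units [ 0.003 -0.001 -0.001]
```

>>> apply_moves(
  plan=[
    {"x": -0.75,"y": 0.25,"z": 0.2,"rx": 0,"ry": 0,"rz": 0},
    {"x": -0.75,"y": 0.25,"z": 0.2,"rx": 0,"ry": 0,"rz": 0},
    {"x": -0.75,"y": 0.25,"z": 0.4,"rx": 0,"ry": 0,"rz": 0},
    {"x": -0.7,"y": 0.25,"z": 0.6,"rx": 0,"ry": 0,"rz": 0},
    {"x": -0.7,"y": 0.25,"z": 0.7,"rx": 0,"ry": 0,"rz": 0},
    {"x": 0,"y": 0,"z": 0.7,"rx": 0,"ry": 0,"rz": 0},
    {"x": 0,"y": 0,"z": 0.7,"rx": 0,"ry": 0,"rz": 0},
    {"x": 0,"y": 0,"z": 0.7,"rx": 0,"ry": 0,"rz": 0},
    {"x": 0,"y": 0,"z": 0,"rx": 0,"ry": 0,"rz": 0},
    {"x": 0,"y": 0,"z": 0,"rx": 0,"ry": 0,"rz": 0},
  ],
)

```text
clock: 5.4
position: [489.8, 126.6, 60.8]
eef_rot: [179.5, -0.0, 106.4]
wrist_force: [-0.9, -0.2, 0.8]
width: 16.0
```

```bash
python3 go.py 485 129 5 106.3; python3 - <<'E'
from h import *
p=bot.read_camera('wrist'); save(p,'w1')
E
```

```text
t 5.4 pos [489.8 126.6  60.8] rot [ 1.7950e+02 -4.0000e-02  1.0642e+02] F [-0.89 -0.22  0.82] w 16.0
shift total (units) [ 0.12 -0.15  1.86]
turn total units [ 0.006 -0.     0.001]
```

View pics/w1.png

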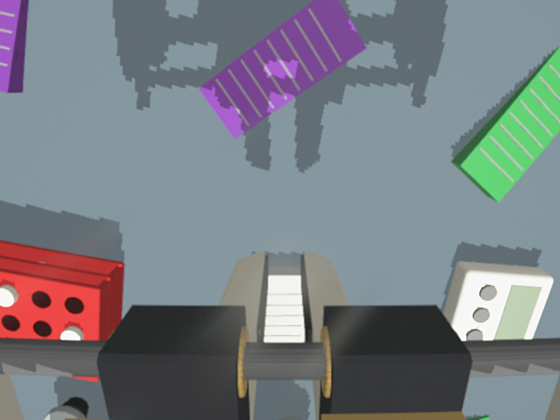

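The wrist view shows the gap between the fingers (285,290) centred on the white-grey wedge behind it. Now I'll lower.

>>> apply_moves(
  plan=[
    {"x": 0.05,"y": -0.08,"z": 0.4,"rx": 0.006,"ry": 0,"rz": 0},
    {"x": 0.05,"y": -0.07,"z": 0.5,"rx": 0,"ry": 0,"rz": 0},
    {"x": 0,"y": 0,"z": 0.5,"rx": 0,"ry": 0,"rz": 0},
    {"x": 0,"y": 0,"z": 0.25,"rx": 0,"ry": 0,"rz": 0},
    {"x": 0,"y": 0,"z": 0.15,"rx": 0,"ry": 0,"rz": 0},
    {"x": 0,"y": 0,"z": 0,"rx": 0,"ry": 0,"rz": 0},
    {"x": 0,"y": 0,"z": 0,"rx": 0,"ry": 0,"rz": 0},
    {"x": 0,"y": 0,"z": 0,"rx": 0,"ry": 0,"rz": 0},
    {"x": 0,"y": 0,"z": 0,"rx": 0,"ry": 0,"rz": 0},
    {"x": 0,"y": 0,"z": 0,"rx": 0,"ry": 0,"rz": 0},
  ],
)

```text
clock: 6.7
position: [487.2, 128.6, 6.7]
eef_rot: [179.7, 0.1, 106.4]
wrist_force: [0.3, 0.7, -0.1]
width: 15.9
```

```bash
python3 go.py 492.2 105.5 5 106.3; python3 - <<'E'
from h import *
p=bot.read_camera('top'); crop(p,'t2',150,140,350,290,4)
p=bot.read_camera('scene'); crop(p,'s2',250,150,450,300,4)
E
```

```text
t 6.7 pos [487.2 128.6   6.7] rot [1.7972e+02 6.0000e-02 1.0645e+02] F [ 0.35  0.74 -0.06] w 15.9
shift total (units) [-0.79 -0.06  0.06]
turn total units [0.003 0.001 0.002]
```

View pics/t2.png

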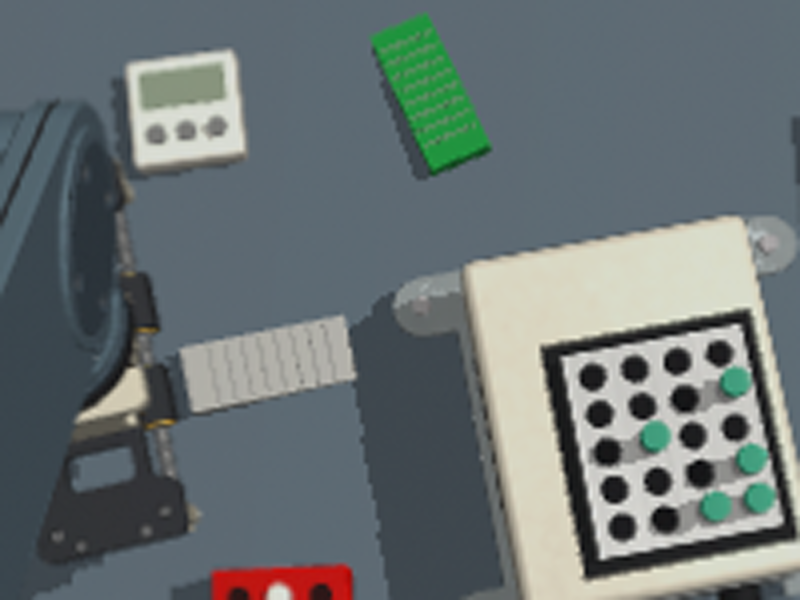

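View pics/s2.png

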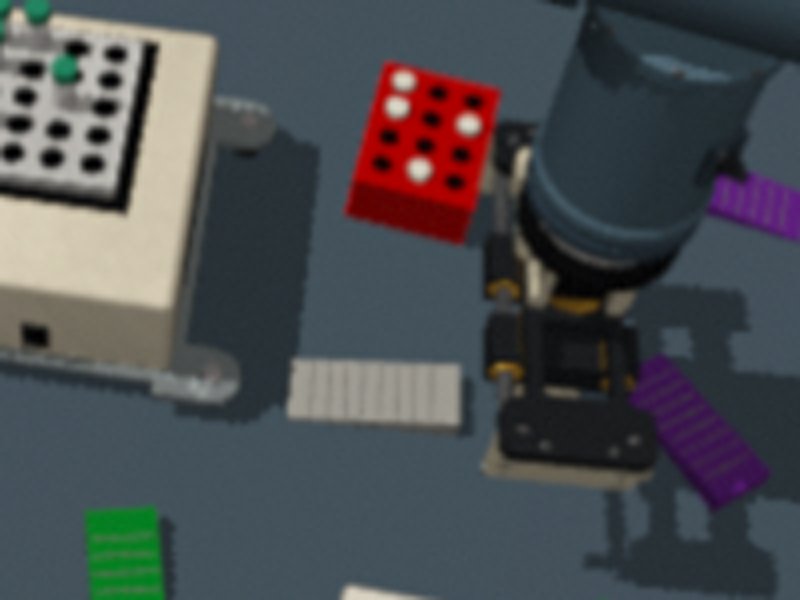

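>>> apply_moves(
  plan=[
    {"x": -0.17,"y": -0.03,"z": 0.03,"rx": 0,"ry": 0,"rz": 0},
    {"x": -0.17,"y": -0.03,"z": 0.03,"rx": 0,"ry": 0,"rz": 0},
    {"x": -0.17,"y": 0,"z": 0,"rx": 0,"ry": 0,"rz": 0},
    {"x": -0.17,"y": 0,"z": 0,"rx": 0,"ry": 0,"rz": 0},
    {"x": -0.15,"y": 0,"z": 0,"rx": 0,"ry": 0,"rz": 0},
    {"x": -0.15,"y": 0,"z": 0,"rx": 0,"ry": 0,"rz": -0.007},
    {"x": -0.15,"y": 0,"z": 0,"rx": 0,"ry": 0,"rz": -0.007},
    {"x": -0.15,"y": 0,"z": 0,"rx": 0,"ry": 0,"rz": -0.007},
    {"x": -0.15,"y": 0,"z": 0,"rx": 0,"ry": 0,"rz": -0.007},
    {"x": -0.15,"y": 0,"z": 0,"rx": 0,"ry": 0,"rz": -0.007},
  ],
)

```text
clock: 8.05
position: [500.0, 79.6, 4.7]
eef_rot: [179.7, 0.1, 109.7]
wrist_force: [0.2, 0.0, -0.3]
width: 16.1
```

```bash
cat > look.py <<'E'
from fit import *
import sys
n=sys.argv[1]
for c,(x0,y0,x1,y1) in (('top',(170,170,300,268)),('scene',(270,200,400,298))):
    p=bot.read_camera(c); crop(p,n+c,x0,y0,x1,y1,6)
    for r in bot.cut_out(p,'wedge'):
        m=r['region'].astype(np.uint8); ys,xs=np.nonzero(m); col=p['frame'][ys,xs].mean(0)
        if col.std()<15 and len(xs)<900:
            b=cv2.boxPoints(cv2.minAreaRect(max(cv2.findContours(m,0,1)[0],key=cv2.contourArea)))
            w=np.array([pix2world(p,u,v,7)[:2] for u,v in b]); 
            e=[(np.linalg.norm(w[i]-w[(i+1)%4]),w[(i+1)%4]-w[i]) for i in range(4)]; L=max(e,key=lambda a:a[0])
            a=np.degrees(np.arctan2(L[1][1],L[1][0]))%180-180
            print(c,round(r['confidence'],2),'centre',w.mean(0).round(1),'len',[round(k[0]) for k in e],'yaw',a.round(1))
E
python3 go.py 492.2 105.5 5 106.3;python3 look.py a
```

```text
t 8.05 pos [500.   79.6   4.7] rot [1.7975e+02 6.0000e-02 1.0967e+02] F [ 0.25  0.03 -0.34] w 16.1
shift total (units) [ 0.9   0.05 -0.01]
turn total units [0.003 0.001 0.039]
top 0.68 centre [520.5  20.5] len [74, 37, 73, 37] yaw -70.3
scene 0.84 centre [522.1  25.4] len [85, 42, 83, 41] yaw -66.9
```

View pics/atop.png

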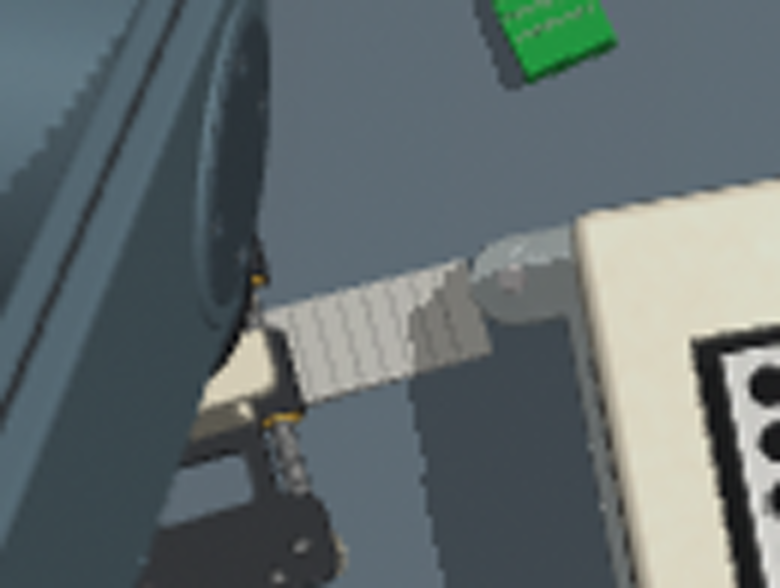

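View pics/ascene.png

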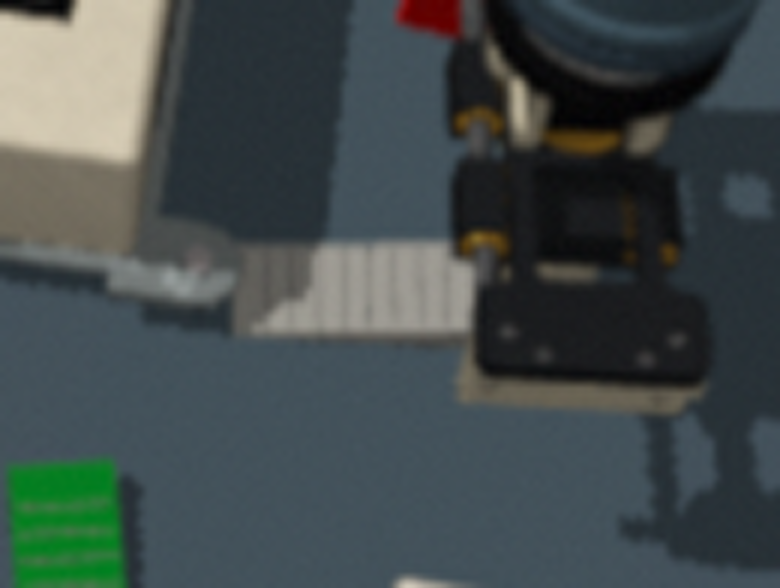

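```bash
python3 - <<'E'
from fit import *
p=bot.read_camera('top'); q=bot.read_camera('scene')
tc=lambda L:np.array(L)/6+[170,170]-.4; sc=lambda L:np.array(L)/6+[270,200]-.4
W=np.array([(-45,-18,13.5),(45,-18,1.5),(45,18,1.5),(-45,18,13.5)])
ft=tc([(306,404),(492,353),(468,262),(270,309)]); fs=sc([(234,244),(234,336)])
foot=np.array([540.7,-27.5,6])
for pr in ([(p,W,ft),(q,W[1:3],fs)],[(p,W,ft)],[(p,W[1:3],ft[1:3]),(q,W[1:3],fs)]):
    x,r,T=fit(pr,[520,30,-1.2]); print('wedge',x[:2].round(1),np.degrees(x[2]).round(1),np.abs(r).max().round(2))
    c,s=np.cos(x[2]),np.sin(x[2]); d=foot[:2]-x[:2]; print('foot in wedge',(c*d[0]+s*d[1]).round(1),(-s*d[0]+c*d[1]).round(1))
for R,cam in ((p,'top'),(q,'scene')):
    Rm=cv2.Rodrigues(R['rvec'])[0]; print(cam,(-Rm.T@R['tvec']).round())
for z in (15,20,25,30):
    a=pix2world(p,*tc([(512,278)])[0],z); b=pix2world(q,*sc([(195,258)])[0],z); print(z,a.round(1),b.round(1))
s=bot.read_state(); print('tool ahead of TCP 52.5:',s['position'][:2]-52.5*np.array([np.cos(np.radians(s['eef_rot'][2])),np.sin(np.radians(s['eef_rot'][2]))]))
E
```

```text
wedge [520.4  26.9] -72.4 9.06
foot in wedge 58.0 3.0
wedge [520.4  18.8] -73.2 5.48
foot in wedge 50.2 6.0
wedge [518.5  27.9] -70.7 0.75
foot in wedge 59.6 2.7
top [355. -74. 948.]
scene [976.  83. 813.]
15 [541.1 -25.8  15. ] [535.5 -30.6  15. ]
20 [540.1 -26.1  20. ] [538.2 -29.9  20. ]
25 [539.1 -26.3  25. ] [541.  -29.2  25. ]
30 [538.1 -26.6  30. ] [543.7 -28.5  30. ]
tool ahead of TCP 52.5: [517.54126165  30.42938566]
```

>>> apply_moves(
  plan=[
    {"x": -0.12,"y": 0,"z": 0,"rx": 0,"ry": 0,"rz": -0.007},
    {"x": -0.12,"y": 0,"z": 0,"rx": 0,"ry": 0,"rz": -0.007},
    {"x": -0.12,"y": 0,"z": 0,"rx": 0,"ry": 0,"rz": -0.007},
    {"x": -0.12,"y": 0,"z": 0,"rx": 0,"ry": 0,"rz": -0.007},
    {"x": -0.12,"y": 0,"z": 0,"rx": 0,"ry": 0,"rz": 0},
    {"x": -0.12,"y": 0,"z": 0,"rx": 0,"ry": 0,"rz": 0},
    {"x": -0.12,"y": 0,"z": 0,"rx": 0,"ry": 0,"rz": 0},
    {"x": -0.12,"y": 0,"z": 0,"rx": 0,"ry": 0,"rz": 0},
    {"x": -0.12,"y": 0,"z": 0,"rx": 0,"ry": 0,"rz": 0},
    {"x": -0.12,"y": 0,"z": 0,"rx": 0,"ry": 0,"rz": 0},
  ],
)

```text
clock: 9.6
position: [513.9, 44.4, 4.7]
eef_rot: [179.8, 0.1, 112.2]
wrist_force: [0.1, -0.2, -0.4]
width: 16.0
```

```bash
python3 go.py 492.2 105.5 5 106.3;python3 look.py b
```

```text
t 9.6 pos [513.9  44.4   4.7] rot [1.7976e+02 7.0000e-02 1.1222e+02] F [ 0.13 -0.21 -0.4 ] w 16.0
shift total (units) [ 2.16  0.1  -0.01]
turn total units [0.003 0.001 0.069]
top 0.79 centre [532.8  -2.8] len [42, 39, 42, 38] yaw -69.4
scene 0.92 centre [538.3  -9.7] len [84, 44, 82, 44] yaw -66.9
```

View pics/btop.png

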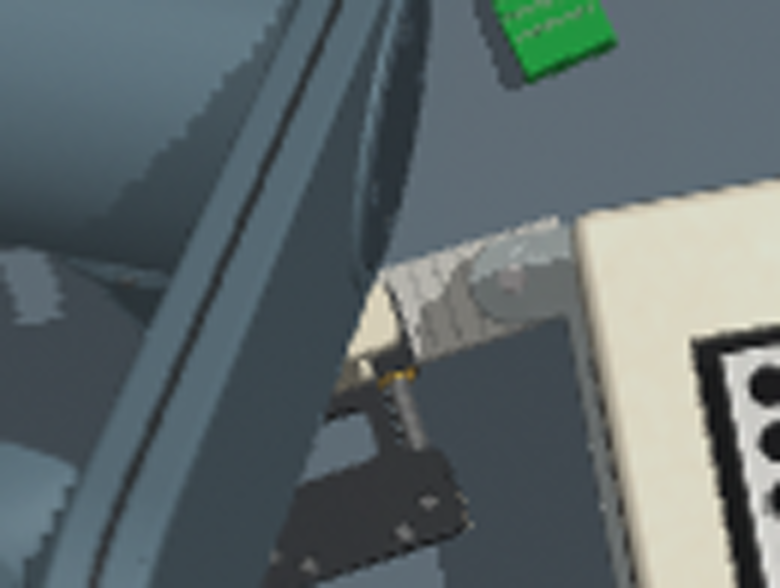

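View pics/bscene.png

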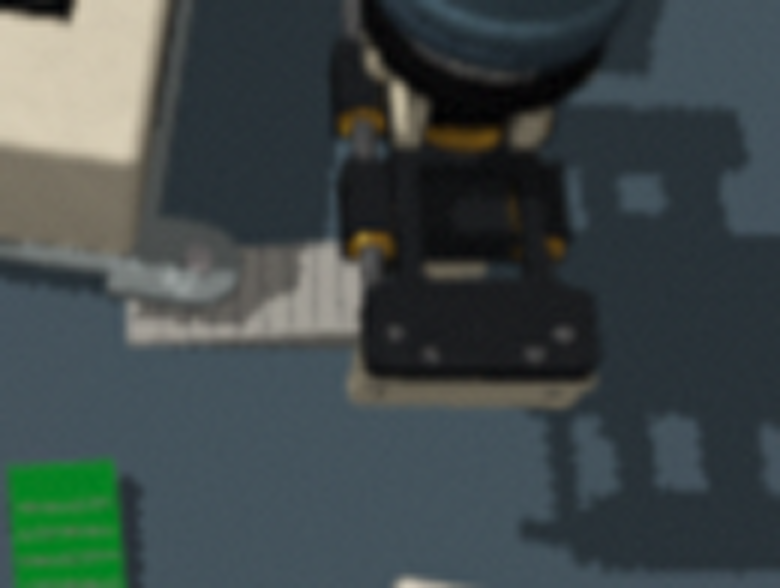

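>>> apply_moves(
  plan=[
    {"x": -0.03,"y": 0,"z": 0,"rx": 0,"ry": 0,"rz": 0},
    {"x": -0.03,"y": 0,"z": 0,"rx": 0,"ry": 0,"rz": 0},
    {"x": -0.03,"y": 0,"z": 0,"rx": 0,"ry": 0,"rz": 0},
    {"x": -0.03,"y": 0,"z": 0,"rx": 0,"ry": 0,"rz": 0},
    {"x": -0.02,"y": 0,"z": 0,"rx": 0,"ry": 0,"rz": 0},
    {"x": -0.02,"y": 0,"z": 0,"rx": 0,"ry": 0,"rz": 0},
    {"x": -0.02,"y": 0,"z": 0,"rx": 0,"ry": 0,"rz": 0},
    {"x": -0.02,"y": 0,"z": 0,"rx": 0,"ry": 0,"rz": 0},
    {"x": -0.02,"y": 0,"z": 0,"rx": 0,"ry": 0,"rz": 0},
    {"x": -0.01,"y": 0,"z": 0,"rx": 0,"ry": 0,"rz": 0},
  ],
)

```text
clock: 11.05
position: [516.3, 38.2, 4.7]
eef_rot: [179.8, 0.1, 112.2]
wrist_force: [0.9, 0.4, -0.1]
width: 16.4
```

```bash
cat > st.py <<'E'
from h import *
F=[];
for i in range(5):
    s=bot.read_state(); F.append(s['wrist_force']); bot.read_camera('top')
h=np.radians(s['eef_rot'][2]); F=np.array(F)
x=np.array([np.cos(h),np.sin(h)])
print(s['clock'],s['position'].round(1),s['eef_rot'].round(1),'Fmean',F.mean(0).round(2),'std',F.std(0).round(2),'along tool +x',(F[:,:2]@x).mean().round(2))
o=s['position'][:2]-55*x; d=np.array([540.5,-27.5])-o; print('foot in wedge est',(-d@x).round(1),(d@np.array([x[1],-x[0]])).round(1))
E
python3 st.py
```

```text
11.25 [516.3  38.2   4.7] [1.798e+02 1.000e-01 1.122e+02] Fmean [ 0.06  0.12 -0.52] std [0.77 0.21 0.38] along tool +x 0.08
foot in wedge est 14.9 -2.5
```

>>> apply_moves(
  plan=[
    {"x": -0.01,"y": 0,"z": 0,"rx": 0,"ry": 0,"rz": 0},
    {"x": -0.01,"y": 0,"z": 0,"rx": 0,"ry": 0,"rz": 0},
    {"x": -0.01,"y": 0,"z": 0,"rx": 0,"ry": 0,"rz": 0},
    {"x": -0.01,"y": 0,"z": 0,"rx": 0,"ry": 0,"rz": 0},
    {"x": -0.01,"y": 0,"z": 0,"rx": 0,"ry": 0,"rz": 0},
    {"x": -0.01,"y": 0,"z": 0,"rx": 0,"ry": 0,"rz": 0},
    {"x": -0.01,"y": 0,"z": 0,"rx": 0,"ry": 0,"rz": 0},
    {"x": -0.01,"y": 0,"z": 0,"rx": 0,"ry": 0,"rz": 0},
    {"x": -0.01,"y": 0,"z": 0,"rx": 0,"ry": 0,"rz": 0},
    {"x": -0.01,"y": 0,"z": 0,"rx": 0,"ry": 0,"rz": 0},
  ],
)

```text
clock: 12.55
position: [517.5, 35.3, 4.7]
eef_rot: [179.8, 0.0, 112.2]
wrist_force: [-0.4, -0.5, 0.4]
width: 16.1
```

```bash
python3 st.py
```

```text
12.75 [517.5  35.3   4.7] [179.8   0.  112.2] Fmean [-0.27  0.06  0.46] std [0.39 0.28 0.32] along tool +x 0.16
foot in wedge est 11.9 -2.5
```

>>> apply_moves(
  plan=[
    {"x": -0.01,"y": 0,"z": 0,"rx": 0,"ry": 0,"rz": 0},
    {"x": -0.01,"y": 0,"z": 0,"rx": 0,"ry": 0,"rz": 0},
    {"x": -0.01,"y": 0,"z": 0,"rx": 0,"ry": 0,"rz": 0},
    {"x": -0.01,"y": 0,"z": 0,"rx": 0,"ry": 0,"rz": 0},
    {"x": -0.01,"y": 0,"z": 0,"rx": 0,"ry": 0,"rz": 0},
    {"x": -0.01,"y": 0,"z": 0,"rx": 0,"ry": 0,"rz": 0},
    {"x": -0.01,"y": 0,"z": 0,"rx": 0,"ry": 0,"rz": 0},
    {"x": 0,"y": 0,"z": 0,"rx": 0,"ry": 0,"rz": 0},
    {"x": 0,"y": 0,"z": 0,"rx": 0,"ry": 0,"rz": 0},
    {"x": -0.01,"y": 0,"z": 0,"rx": 0,"ry": 0,"rz": 0},
  ],
)

```text
clock: 14.05
position: [517.7, 34.2, 4.6]
eef_rot: [179.8, -0.1, 112.2]
wrist_force: [-0.8, 2.5, 1.4]
width: 16.6
```

```bash
python3 st.py
```

```text
14.25 [517.7  34.1   4.6] [ 1.798e+02 -1.000e-01  1.122e+02] Fmean [-0.99  2.96  1.69] std [0.38 0.5  0.6 ] along tool +x 3.11
foot in wedge est 10.7 -2.2
```

>>> apply_moves(
  plan=[
    {"x": -0.012,"y": 0,"z": 0,"rx": 0,"ry": 0,"rz": 0},
    {"x": -0.012,"y": 0,"z": 0,"rx": 0,"ry": 0,"rz": 0},
    {"x": -0.012,"y": 0,"z": 0,"rx": 0,"ry": 0,"rz": 0},
    {"x": -0.012,"y": 0,"z": 0,"rx": 0,"ry": 0,"rz": 0},
    {"x": -0.012,"y": 0,"z": 0,"rx": 0,"ry": 0,"rz": 0},
    {"x": -0.012,"y": 0,"z": 0,"rx": 0,"ry": 0,"rz": 0},
    {"x": -0.012,"y": 0,"z": 0,"rx": 0,"ry": 0,"rz": 0},
    {"x": -0.012,"y": 0,"z": 0,"rx": 0,"ry": 0,"rz": 0},
    {"x": -0.012,"y": 0,"z": 0,"rx": 0,"ry": 0,"rz": 0},
    {"x": -0.012,"y": 0,"z": 0,"rx": 0,"ry": 0,"rz": 0},
  ],
)

```text
clock: 15.55
position: [517.8, 33.6, 4.7]
eef_rot: [179.8, -0.3, 112.2]
wrist_force: [-0.6, 5.5, 2.3]
width: 16.2
```

```bash
python3 st.py; python3 look.py c
```

```text
15.75 [517.8  33.6   4.7] [179.8  -0.3 112.2] Fmean [-1.01  5.41  2.21] std [0.53 0.21 0.6 ] along tool +x 5.39
foot in wedge est 10.1 -2.1
top 0.47 centre [536.7 -10.9] len [25, 37, 25, 36] yaw -158.4
scene 0.6 centre [540.4 -22.6] len [41, 80, 41, 78] yaw -71.1
```

View pics/cscene.png

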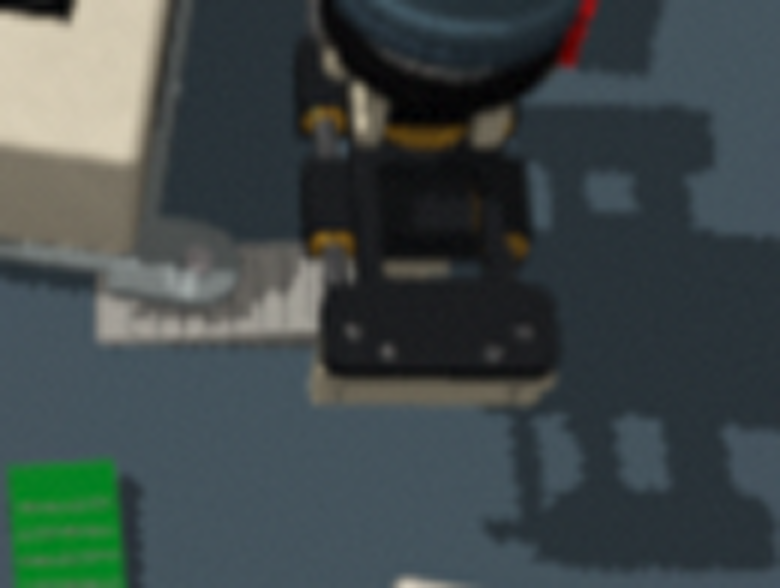

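>>> apply_moves(
  plan=[
    {"x": 0.1,"y": 0,"z": 0,"rx": 0,"ry": 0,"rz": 0},
    {"x": 0.4,"y": 0,"z": 0,"rx": 0,"ry": 0,"rz": 0},
    {"x": 0.5,"y": 0,"z": -0.1,"rx": 0,"ry": 0,"rz": 0},
    {"x": 0.2,"y": 0,"z": -0.5,"rx": 0,"ry": 0,"rz": 0},
    {"x": 0,"y": 0,"z": -0.9,"rx": 0,"ry": 0,"rz": 0},
    {"x": 0,"y": 0,"z": -0.9,"rx": 0,"ry": 0,"rz": 0},
    {"x": 0,"y": 0,"z": -0.9,"rx": 0,"ry": 0,"rz": 0},
    {"x": 0,"y": 0,"z": -0.9,"rx": 0,"ry": 0,"rz": 0},
    {"x": 0,"y": 0,"z": -0.6,"rx": 0,"ry": 0,"rz": 0},
    {"x": 0,"y": 0,"z": 0,"rx": 0,"ry": 0,"rz": 0},
  ],
)

```text
clock: 17.25
position: [503.6, 69.5, 160.1]
eef_rot: [179.5, 0.1, 112.5]
wrist_force: [-0.0, 0.0, -0.7]
width: 15.8
```

```bash
python3 go.py 536.5 -70 115 112.2; python3 look.py d
```

```text
t 17.25 pos [503.6  69.5 160.1] rot [1.7949e+02 7.0000e-02 1.1245e+02] F [-0.03  0.   -0.74] w 15.8
shift total (units) [-4.71 -0.77  1.5 ]
turn total units [0.006 0.001 0.003]
top 0.93 centre [529.1   4.5] len [50, 40, 50, 40] yaw -66.5
scene 0.59 centre [540.2 -17. ] len [91, 41, 89, 41] yaw -66.9
```

View pics/dscene.png

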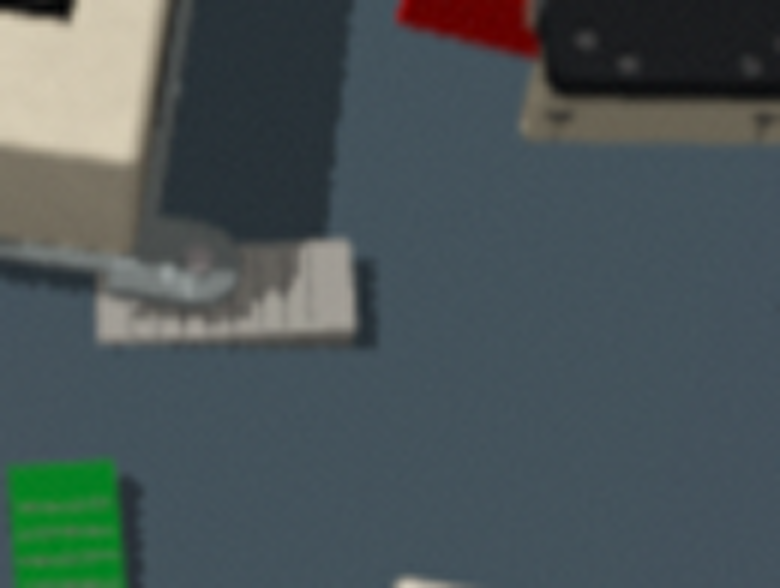

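The crop shows the wedge lying from (97,290) to (355,285) under the ear (200,270), and the heater edges have not moved. Next is the press.

>>> apply_moves(
  plan=[
    {"x": -0.6,"y": -0.1,"z": 0,"rx": 0.006,"ry": 0,"rz": 0},
    {"x": -0.8,"y": -0.13,"z": 0,"rx": 0,"ry": 0,"rz": 0},
    {"x": -0.8,"y": -0.13,"z": 0,"rx": 0,"ry": 0,"rz": 0},
    {"x": -0.8,"y": -0.13,"z": 0,"rx": 0,"ry": 0,"rz": 0},
    {"x": -0.8,"y": -0.13,"z": 0,"rx": 0,"ry": 0,"rz": 0},
    {"x": -0.6,"y": -0.1,"z": 0.2,"rx": 0,"ry": 0,"rz": 0},
    {"x": -0.2,"y": -0.05,"z": 0.5,"rx": 0,"ry": 0,"rz": 0},
    {"x": 0,"y": 0,"z": 0.4,"rx": 0,"ry": 0,"rz": 0},
    {"x": 0,"y": 0,"z": 0.3,"rx": 0,"ry": 0,"rz": 0},
    {"x": 0,"y": 0,"z": 0,"rx": 0,"ry": 0,"rz": 0},
  ],
  fingers=0,
)

```text
clock: 18.7
position: [530.0, -75.8, 104.6]
eef_rot: [-178.9, -0.5, 112.4]
wrist_force: [0.5, -0.0, -0.1]
width: 0.3
```

```bash
python3 go.py 536.5 -70 96 112.2
```

```text
t 18.7 pos [530.  -75.8 104.6] rot [-178.9    -0.52  112.41] F [ 0.48 -0.05 -0.12] w 0.3
shift total (units) [0.09 0.28 0.28]
turn total units [-0.013 -0.006  0.003]
```

>>> apply_moves(
  plan=[
    {"x": 0.09,"y": 0.2,"z": 0,"rx": -0.013,"ry": -0.006,"rz": 0},
    {"x": 0,"y": 0,"z": 0.05,"rx": 0,"ry": 0,"rz": 0},
    {"x": 0,"y": 0,"z": 0.05,"rx": 0,"ry": 0,"rz": 0},
    {"x": 0,"y": 0,"z": 0.05,"rx": 0,"ry": 0,"rz": 0},
    {"x": 0,"y": 0,"z": 0.05,"rx": 0,"ry": 0,"rz": 0},
    {"x": 0,"y": 0,"z": 0.03,"rx": 0,"ry": 0,"rz": 0},
    {"x": 0,"y": 0,"z": 0,"rx": 0,"ry": 0,"rz": 0},
    {"x": 0,"y": 0,"z": 0,"rx": 0,"ry": 0,"rz": 0},
    {"x": 0,"y": 0,"z": 0,"rx": 0,"ry": 0,"rz": 0},
    {"x": 0,"y": 0,"z": 0,"rx": 0,"ry": 0,"rz": 0},
  ],
)

```text
clock: 19.95
position: [535.8, -69.8, 98.6]
eef_rot: [179.8, 0.1, 112.5]
wrist_force: [-0.3, 0.5, -0.3]
width: 0.8
```

```bash
python3 go.py 536.5 -70 92 112.2; python3 - <<'E'
from h import *
p=bot.read_camera('scene'); crop(p,'s5',210,130,360,242,5)
E
```

```text
t 19.95 pos [535.8 -69.8  98.6] rot [1.7977e+02 1.4000e-01 1.1251e+02] F [-0.33  0.53 -0.34] w 0.8
shift total (units) [-0.01  0.02  0.22]
turn total units [0.003 0.002 0.004]
```

View pics/s5.png

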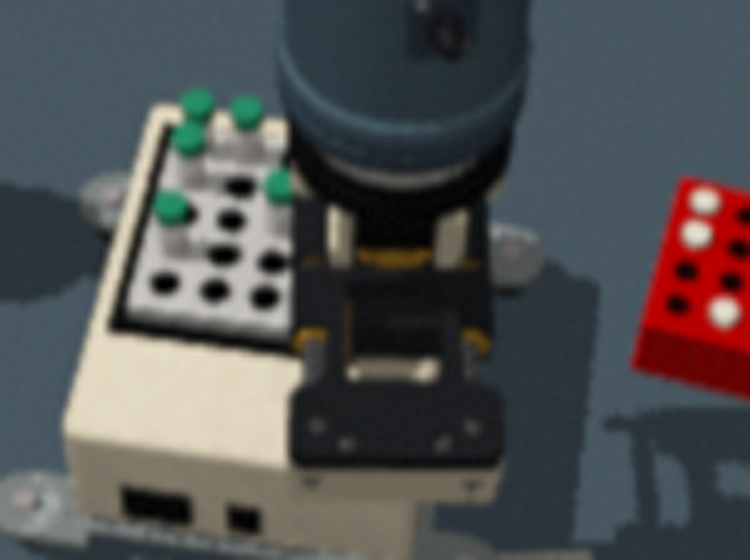

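Hand over the corner (gripper at about (390,430)), clear of the tubes. Lowering slowly.

>>> apply_moves(
  plan=[
    {"x": 0,"y": 0.02,"z": 0.04,"rx": 0,"ry": 0,"rz": 0},
    {"x": 0,"y": 0,"z": 0.04,"rx": 0,"ry": 0,"rz": 0},
    {"x": 0,"y": 0,"z": 0.03,"rx": 0,"ry": 0,"rz": 0},
    {"x": 0,"y": 0,"z": 0.03,"rx": 0,"ry": 0,"rz": 0},
    {"x": 0,"y": 0,"z": 0.02,"rx": 0,"ry": 0,"rz": 0},
    {"x": 0,"y": 0,"z": 0.02,"rx": 0,"ry": 0,"rz": 0},
    {"x": 0,"y": 0,"z": 0.015,"rx": 0,"ry": 0,"rz": 0},
    {"x": 0,"y": 0,"z": 0.015,"rx": 0,"ry": 0,"rz": 0},
    {"x": 0,"y": 0,"z": 0.015,"rx": 0,"ry": 0,"rz": 0},
    {"x": 0,"y": 0,"z": 0.015,"rx": 0,"ry": 0,"rz": 0},
  ],
)

```text
clock: 21.25
position: [536.4, -69.5, 92.2]
eef_rot: [179.8, 0.2, 112.5]
wrist_force: [-1.7, 0.9, 5.5]
width: 0.7
```

```bash
python3 go.py 536.5 -70 92 112.2
```

```text
t 21.25 pos [536.4 -69.5  92.2] rot [1.7975e+02 1.6000e-01 1.1253e+02] F [-1.71  0.86  5.51] w 0.7
shift total (units) [-0.02 -0.    0.01]
turn total units [0.003 0.002 0.004]
```

>>> apply_moves(
  plan=[
    {"x": 0,"y": 0,"z": 0.02,"rx": 0,"ry": 0,"rz": 0},
    {"x": 0,"y": 0,"z": 0.02,"rx": 0,"ry": 0,"rz": 0},
    {"x": 0,"y": 0,"z": 0.02,"rx": 0,"ry": 0,"rz": 0},
    {"x": 0,"y": 0,"z": 0.02,"rx": 0,"ry": 0,"rz": 0},
    {"x": 0,"y": 0,"z": 0.02,"rx": 0,"ry": 0,"rz": 0},
    {"x": 0,"y": 0,"z": 0.02,"rx": 0,"ry": 0,"rz": 0},
    {"x": 0,"y": 0,"z": 0.02,"rx": 0,"ry": 0,"rz": 0},
    {"x": 0,"y": 0,"z": 0.02,"rx": 0,"ry": 0,"rz": 0},
    {"x": 0,"y": 0,"z": 0.02,"rx": 0,"ry": 0,"rz": 0},
    {"x": 0,"y": 0,"z": 0.02,"rx": 0,"ry": 0,"rz": 0},
  ],
)

```text
clock: 22.5
position: [536.4, -69.5, 92.2]
eef_rot: [179.6, 0.3, 112.6]
wrist_force: [-2.0, 1.9, 5.9]
width: 0.5
```

```bash
python3 st.py;python3 look.py e
```

```text
22.7 [536.4 -69.5  92.2] [179.6   0.3 112.6] Fmean [-1.79  0.53  5.97] std [0.35 0.72 0.16] along tool +x 1.17
foot in wedge est -92.2 19.9
top 0.75 centre [529.2   4.9] len [43, 37, 42, 37] yaw -69.4
scene 0.89 centre [540.9 -15.6] len [93, 44, 91, 44] yaw -66.9
```

View pics/escene.png

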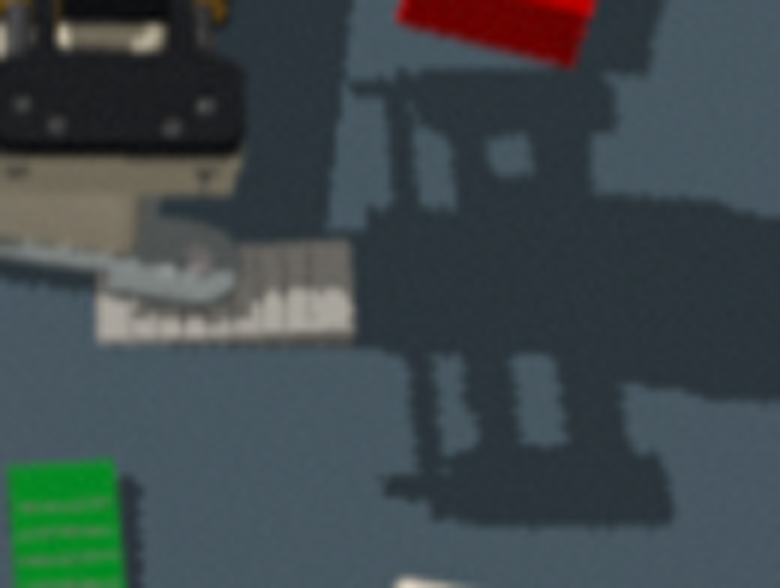

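The TCP stays at z 92.2 under 6 N, so the heater does not rock. I'll press a bit firmer, then lift off.

>>> apply_moves(
  plan=[
    {"x": 0,"y": 0,"z": 0.025,"rx": 0,"ry": 0,"rz": 0},
    {"x": 0,"y": 0,"z": 0.03,"rx": 0,"ry": 0,"rz": 0},
    {"x": 0,"y": 0,"z": 0.035,"rx": 0,"ry": 0,"rz": 0},
    {"x": 0,"y": 0,"z": 0.035,"rx": 0,"ry": 0,"rz": 0},
    {"x": 0,"y": 0,"z": 0.035,"rx": 0,"ry": 0,"rz": 0},
    {"x": 0,"y": 0,"z": 0.035,"rx": 0,"ry": 0,"rz": 0},
    {"x": 0,"y": 0,"z": 0.035,"rx": 0,"ry": 0,"rz": 0},
    {"x": 0,"y": 0,"z": 0.035,"rx": 0,"ry": 0,"rz": 0},
    {"x": 0,"y": 0,"z": 0.035,"rx": 0,"ry": 0,"rz": 0},
    {"x": 0,"y": 0,"z": 0.035,"rx": 0,"ry": 0,"rz": 0},
  ],
)

```text
clock: 24.2
position: [536.5, -69.5, 92.2]
eef_rot: [179.4, 0.6, 112.6]
wrist_force: [-3.7, 1.2, 10.3]
width: 0.6
```

>>> apply_moves(
  plan=[
    {"x": 0,"y": 0,"z": -0.05,"rx": 0,"ry": 0,"rz": 0},
    {"x": 0,"y": 0,"z": -0.2,"rx": 0,"ry": 0,"rz": 0},
    {"x": 0,"y": 0,"z": -0.5,"rx": 0,"ry": 0,"rz": 0},
    {"x": 0,"y": 0,"z": -0.8,"rx": 0,"ry": 0,"rz": 0},
    {"x": 0,"y": 0,"z": -0.8,"rx": 0,"ry": 0,"rz": 0},
    {"x": 0.6,"y": 0,"z": -0.8,"rx": 0,"ry": 0,"rz": 0},
    {"x": 0.8,"y": 0,"z": 0,"rx": 0,"ry": 0,"rz": 0},
    {"x": 0.8,"y": 0,"z": 0,"rx": 0,"ry": 0,"rz": 0},
    {"x": 0.8,"y": 0,"z": 0,"rx": 0,"ry": 0,"rz": 0},
    {"x": 0.4,"y": 0,"z": 0,"rx": 0,"ry": 0,"rz": 0},
  ],
)

```text
clock: 25.45
position: [493.8, 29.2, 190.3]
eef_rot: [179.4, 0.6, 112.6]
wrist_force: [-0.3, 0.3, -0.1]
width: 0.5
```

>>> apply_moves(
  plan=[
    {"x": 0.9,"y": 0,"z": 0,"rx": 0,"ry": 0,"rz": 0},
    {"x": 0.9,"y": 0,"z": 0,"rx": 0,"ry": 0,"rz": 0},
    {"x": 0.9,"y": 0,"z": 0,"rx": 0,"ry": 0,"rz": 0},
    {"x": 0.9,"y": 0,"z": 0,"rx": 0,"ry": 0,"rz": 0},
    {"x": 0.6,"y": 0,"z": 0,"rx": 0,"ry": 0,"rz": 0},
    {"x": 0,"y": 0,"z": 0,"rx": 0,"ry": 0,"rz": 0},
    {"x": 0,"y": 0,"z": 0,"rx": 0,"ry": 0,"rz": 0},
    {"x": 0,"y": 0,"z": 0,"rx": 0,"ry": 0,"rz": 0},
    {"x": 0,"y": 0,"z": 0,"rx": 0,"ry": 0,"rz": 0},
    {"x": 0,"y": 0,"z": 0,"rx": 0,"ry": 0,"rz": 0},
  ],
)

```text
clock: 26.7
position: [441.7, 148.8, 185.4]
eef_rot: [179.7, 0.6, 112.6]
wrist_force: [-0.2, 0.0, -0.2]
width: 0.3
```

```bash
python3 look.py f; python3 - <<'E'
from h import *
p=bot.read_camera('scene'); save(p,'sf'); a=cv2.imread('pics/scene0.png').astype(int)
d=np.abs(a[150:250,205:312]-p['frame'][150:250,205:312,::-1].astype(int)).max(2); print('heater area change',(d>40).sum())
p=bot.read_camera('top'); crop(p,'tf',170,140,380,310,3.8)
E
```

```text
top 0.86 centre [529.8   4.5] len [48, 38, 47, 38] yaw -68.1
scene 0.95 centre [540.2 -17. ] len [91, 41, 89, 41] yaw -66.9
heater area change 20
```

View pics/sf.png

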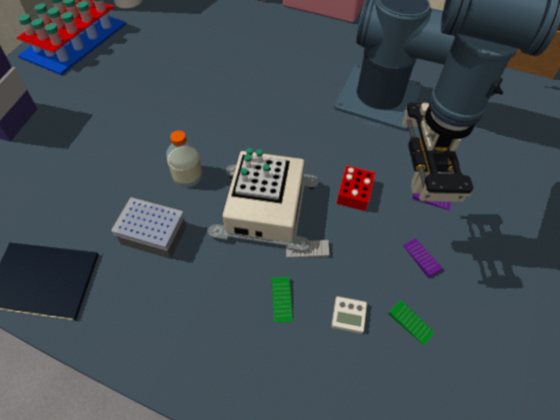

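View pics/tf.png

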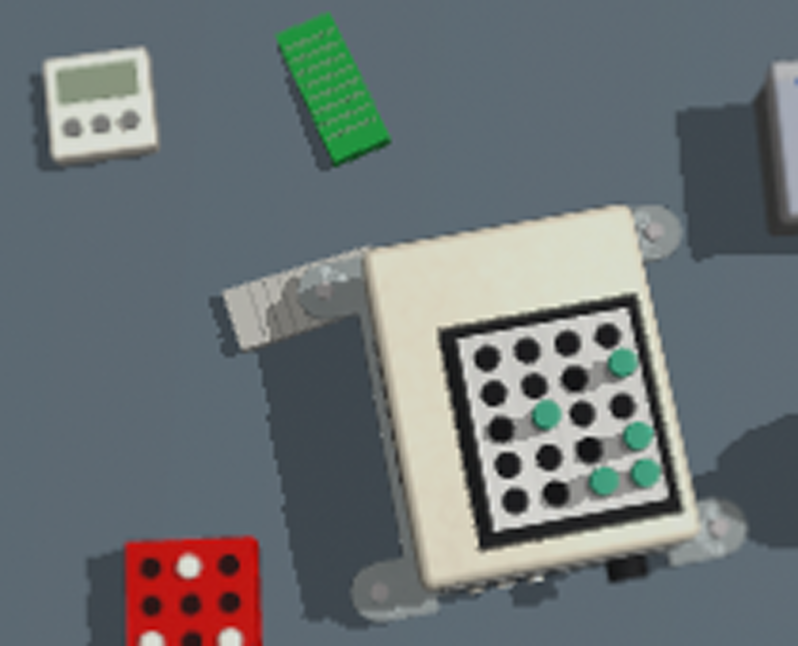

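In the top crop the wedge sits under the rear left ear at (325,288). The heater corners and the bystanders are at their starting pixels, and the hand is clear. Handing in.

```bash
python3 - <<'E'
from h import *
print(bot.finish_job())
E
```

```text
the job is handed in; nothing more can be done
None
```

I pushed the light grey wedge thin end first under the short rear left foot, pressed the corner above it to check, took the hand away and handed the job in. `finish_job` reports no verdict.

- **Wedge:** I steered about 6° during the push to line it up with the foot. It met the foot where expected and came up snug. The last push reached 5.4 N, above the 2 to 4 N snug range and just inside the range that can shift the heater. I estimate the foot at wedge x = +10 mm, about 2 mm off its middle line.
- **Press:** I pressed on the corner up to about 10 N. The tool height stayed at 92.2 mm from 5.5 N to 10.3 N, so the heater no longer rocks.
- **Last pictures:** The wedge lies flat under the ear. The heater shows no visible shift and the bystanders look unmoved. The hand is clear of everything.
- **Not measured or disagreeing:**
  - I could not read the load the wedge carries or the heater's tilt directly; both follow from the push force, the press and the pictures.
  - The network outlines of the half-hidden wedge differed by 10 to 20 mm between cameras, so I relied on tool position and corner fits instead.

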